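# Hang the second finish sample below the first on the drying rack

## Task

Take the wooden finish sample out of its slotted stand and hang it by its steel crook from the loop under the white panel that already hangs on the drying rack, so that the two form a hanging chain. The coatings are fresh and the loop is light: do not touch the white panel with the gripper, do not lift it off its hook, keep the contact gentle, and lower the sample until the loop carries it before you let go. Leave it hanging still and level, and leave the other things on the bench alone.

Things in the scene. Friction and masses are not known exactly. Their poses are not given: they have to be found in the camera images.
- rack: Drying rack, fixed: a 240 mm rail (20 mm square, along y, centre 60 mm to +x of the origin, 335 mm up) on two 20 mm posts at y = +-110 mm with low feet (10 mm high, 140 mm along x). From mid-rail a steel strip reaches to -x and ends in an upward-open V hook, 20 mm wide. Origin on the bench right below the V, which holds a hung bar with its centre 330 mm up. z up.
- first: White panel hanging on the rack's V hook, free to swing about its top bar: coated steel plate 6 x 90 x 75 mm (x, y, z), about 0.36 kg with its loops. Origin at the centre of its top bar (5 mm thick, along y); the plate spans 22 to 97 mm below it. Axes as the rack's.
- plate_low (a point): Middle of the white plate's lower edge, 97 mm below its origin. Under it, in the plate's plane, hangs the wire loop on a sliding strap: straight 5 mm bottom bar along y, window 25 mm wide, 26 mm high. The strap's draw varies and is not measured: the bar's centre lies 31 to 77 mm below this point, to be felt or seen. It slips only above about 20 N.
- second: Wooden sample to hang: board 220 x 14 x 60 mm (x, y, z), about 0.17 kg, standing on its long edge in the stand. Origin at the centre of its lower edge, x along its length, z up. A steel crook stands on the middle of its top edge. Grip across its thickness from above near the -x end: a grasp 90 mm from the middle keeps the gripper clear of the white panel.
- crook (a point): Apex inside the crook's roof, 91 mm above the board's origin; a seated bar's centre lies 3 mm below it. Crook: 4 mm strip, 12 mm wide, shank at x = -11 mm, downward tip at x = +11 mm ending 19 mm above the board's top edge; its highest point is 36 mm above that edge. To hook on, the tip passes through the loop towards the board's +x. Axes as the board's.
- stand: Plywood stand, fixed to the bench: 100 x 90 mm base 12 mm thick with two ribs up to 28 mm high along x that leave a 17 mm slot; the wooden sample stands in the slot. Origin at the centre of its underside, x along the slot.
- loupe: Bystander: black and clear magnifier, 42 mm diameter, 52 mm high, origin at its underside.
- jar: Bystander: sample jar, 60 mm diameter, 70 mm high, origin at its underside.
- fan: Bystander: opened colour fan, about 150 mm long, 24 mm high, origin at its underside.
Things that resemble listed ones, but are neither listed nor needed, are in the scene too. Leave any pink look-alike of the second alone. Leave any orange look-alike of the stand alone.

How it is judged:
On the way, in this order (a step that is already met when the one before it is completed fails the run):
1. the wooden sample is lifted clear of its stand (height (world z) of second above 0.035 m and contact force between second and stand below 0.05 N and contact force between second and the fingers above 1 N), for 0.2 s.
2. the crook sits over the loop's bar and the loop carries load while the gripper still holds the sample (contact force between second and first above 0.4 N and contact force between second and the fingers above 1 N and z of crook in the frame of first between -0.179 and -0.117 m and x of crook in the frame of first between -0.01 and 0.01 m and horizontal distance between crook and first below 0.03 m), for 0.1 s.
At the end, for the whole second after the job is handed in: The sample hangs by its crook from the white panel's loop (apex 117-179 mm below the panel's top bar, within 20 mm sideways), off the rack, within 10 degrees of upright; the panel's bar is within 6 mm of its place on the hook; both move slower than 60 mm/s (contact force between second and first above 0.9 N and contact force between first and rack above 3 N and contact force between second and rack below 0.05 N and z of crook in the frame of first between -0.179 and -0.117 m and horizontal distance between crook and first below 0.02 m and distance between first and rack between 0.324 and 0.336 m and angle between second's own z axis and vertical below 0.17 rad and linear speed of each of second, first below 0.06 m/s); the robot touches nothing.
It fails at once if the sample and the white panel press on each other with more than 10 N (contact force between second and first above 10 N).
It fails at once if the white panel is lifted more than 8 mm off its hook (z of first in the frame of rack above 0.338 m).
It fails at once if the gripper or arm touches the white panel (contact force between first and the fingers above 0.5 N or contact force between first and the arm above 0.5 N).
It fails at once if a bystander is moved more than 20 mm (distance of any of loupe, jar, fan from where it was at the start of the episode above 0.02 m).
It also fails if it takes over 58 s, if anything falls off the work surface, if the arm or the gripper's body presses on something with over 40 N, if the wrist force passes 120 N, or if a joint passes its speed limit or range.

## Robot

A 7-joint arm with a two-finger parallel gripper is mounted at the origin on the work surface. World frame = base frame: x ahead of the robot, y to its left, z up, the work surface at z = 0. Lengths are in m, angles in rad, forces in N, time in s.
With the tool pointing down it reaches from about 0.425 to 0.925 m from the base axis. Payload 6.8 kg.
Tool frame: the origin (TCP) lies between the finger pads; the fingertips stand finger_overhang ahead of it and the grasp point (between the pads) lies 6 mm ahead of it (finger_overhang is the distance from the TCP to the fingertips, in m); z points along the fingers, y is the line along which they close (so a half turn about z gives the same grasp; the last joint's range is limited). The gripper opens to 85 mm and grips with 20 to 120 N. Pads are 22 mm wide; open, the fingers measure 114 mm over their backs; the gripper's body (76 mm by 85 mm) begins 54 mm behind the grasp point. The pads swing forward as they close: fully open they stand 13 mm farther back than shut.
Start: joints at [-1.217, 0.477, 0.022, 1.555, -0.011, 1.109, -0.083], TCP at [0.301, 0.604, 0.256] pointing down, gripper open.
Joint ranges: [-2.96, 2.96], [-0.34, 2.1], [-1.41, 1.46], [0.24, 2.44], [-1.37, 4.51], [0.17, 1.92], [-2.96, 2.96]. Speed limits (rad/s): [2.39, 2.39, 3.14, 3.14, 3.14, 3.14, 3.14].

## Interface

Orientations are given as a unit quaternion [w, x, y, z].
In Python, from station import * gives the robot as it stands.
- The arm moves only by the tool drive_tool, never from a script. Its argument "increments" is a list of rows, each an object of numbers: "claw": the finger opening in m, from 0 to 0.0854; "dx", "dy", "dz": the shift along the tool's x, y, z in m; "wx", "wy", "wz": the turn, a rotation vector about the tool's x, y, z in degrees. A call has 1 to 20 rows; each row shifts and turns the commanded pose from where the row before left it, along the tool's axes as they then stand; what a row does not reach is not made up. A row lasts 1/8 s, in which the tool goes at most 62.5 mm and 10.7 degrees, less where a joint would pass 70% of its speed; a pose out of reach is approached as far as the arm can. A call with a gripper value outside its range is refused whole. The fingers move at their own pace and stop on an object; "newtons" is the grip in N (left out, the last holds). Time passes only in rows, so rows that do not move let the fingers close. It gives the time, the measured TCP pose, the force, the opening and the grip force at its end, in the units of the state.
- get_obs(): the state, without advancing time (a new reading comes with each control period).
- read_camera(name): name is "side" or "top"; returns (picture, depth): 420x560x3 uint8, red, green, blue; 420x560 float32, m along the optical axis (not along the pixel's ray), 0 where there is no reading.
- calibration(name): a dict with "intrinsics" (3x3 intrinsics, pixels), "k1" (the pictures are not rectified: a ray, as slopes to the right and down, at radius r is drawn at 1 + k1 r^2 times it, then the intrinsics apply), "R" (3x3) and "t" (3): a world point X has camera coordinates R X + t. Camera axes: x right, y down, z forward; pixel columns grow to the right and rows downward; lengths in m; the calibration is good to about 2 mm. A picture is of the moment at which its call begins. calibration takes no time and is no camera call.
- hand_in(): hands the job in; it is judged then, once.
The state is a dict: "t": time; "q": joint angles; "joint_vel": joint speeds; "joint_torque": joint torques, N m; "eef_pos": TCP position; "tool_rot": TCP orientation; "contact_force": force on the tool from outside, world axes, zero at the start; "torque": the same for the moment, N m; "gripper_width": opening from 0.0 (shut) to 1.0 (fully open); "grasp_force": force on a finger pad.
Only numpy, scipy, OpenCV 4.12 (cv2) and the standard library are available. Lean on these libraries where they do the work, as an engineer would, in place of code of your own. Each camera call takes 0.05 s, during which the arm holds its last target. There are 200 camera calls.

## Working session

There is one attempt and no reset: what is moved stays moved. The work goes in short steps, Python scripts to look and compute and a tool call to move; the robot and the scene stay as the last step left them, time stands still between calls to the robot, and variables do not carry over. Pictures are saved under pics/ and viewed, at most 10 in all, crops included, and the job is handed in when it is done.

Besides the shell and the picture viewer there is one more tool, called after "Request:" by a JSON object that holds its "method" and its "body", one argument or row to a line. drive_tool: Moves the arm, as the interface text tells. Its arguments: {"type":"object","properties":{"increments":{"type":"array","items":{"type":"object","properties":{"claw":{"type":"number"},"dx":{"type":"number"},"dy":{"type":"number"},"dz":{"type":"number"},"wx":{"type":"number"},"wy":{"type":"number"},"wz":{"type":"number"}}}},"newtons":{"type":"number"}},"required":["increments"]}

```bash
mkdir -p pics
cat > h.py <<'E'
from station import *
import numpy as np, cv2
def snap(n):
    p,d=read_camera(n); np.savez(f'{n}.npz',p=p,d=d); return p,d
def load(n):
    z=np.load(f'{n}.npz'); return z['p'],z['d']
def pts(n,d):
    c=calibration(n); K=np.array(c['intrinsics']); k1=c['k1']
    v,u=np.mgrid[:d.shape[0],:d.shape[1]]
    uv=np.stack([u,v],-1).reshape(-1,1,2).astype(float)
    s=cv2.undistortPoints(uv,K,np.array([k1,0,0,0.]),None,None).reshape(d.shape+(2,)) 
    X=np.concatenate([s*d[...,None],d[...,None]],-1)
    return (X-np.array(c['t']))@np.array(c['R'])
E
python3 - <<'E'
from h import *
for n in('side','top'):
    p,d=snap(n); cv2.imwrite(f'pics/{n}0.png',p[...,::-1])
    c=calibration(n); print(n,c['intrinsics'],c['k1'],-np.array(c['R']).T@np.array(c['t']),c['R'])
print(get_obs())
E
```

```text
side [[546.65507881   0.         284.57243682]
 [  0.         546.65507881 208.1813944 ]
 [  0.           0.           1.        ]] -0.17913268439349356 [ 0.16941298 -1.19991232  1.36427128] [[ 0.95408488 -0.2992189  -0.01378778]
 [-0.21383902 -0.64816652 -0.73085774]
 [ 0.20974967  0.70024868 -0.68239055]]
top [[513.65727327   0.         283.1799407 ]
 [  0.         513.65727327 209.99673469]
 [  0.           0.           1.        ]] -0.18264000111706813 [2.70318871e-01 4.77333660e-04 1.47952592e+00] [[-0.12528869 -0.99210657 -0.00522419]
 [-0.97053614  0.12365366 -0.20680759]
 [ 0.20582116 -0.02084039 -0.97836768]]
{'t': 0.1, 'q': array([-1.21708047,  0.47771546,  0.02235146,  1.55633902, -0.01154062,
        1.10927549, -0.08306184]), 'joint_vel': array([-0.00055241, -0.00122812, -0.00243268, -0.00243606, -0.00127518,
       -0.00033899,  0.00054328]), 'joint_torque': array([ 5.04709227e-03, -5.97754955e+01,  1.61373485e+00, -2.81953830e+01,
        1.27875686e-02,  5.03075935e-03,  4.62387078e-06]), 'eef_pos': array([0.30054992, 0.6038596 , 0.25543011]), 'tool_rot': array([-1.42935940e-04,  2.28845613e-01,  9.73462397e-01, -7.92069087e-04]), 'contact_force': array([ 0.22852224, -0.58263824,  0.70354993]), 'torque': array([0.01737773, 0.04874425, 0.02044136]), 'grasp_force': 0.0, 'gripper_width': 1.0008724300968437}
```

View pics/side0.png

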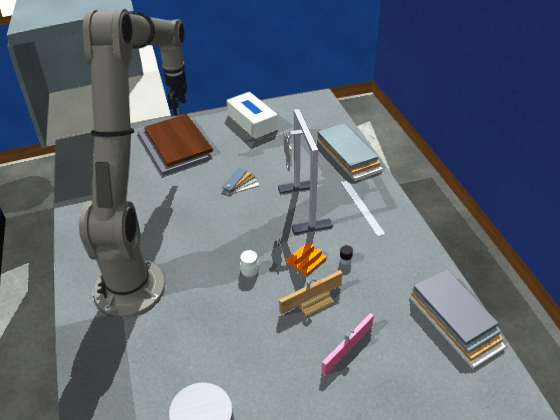

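View pics/top0.png

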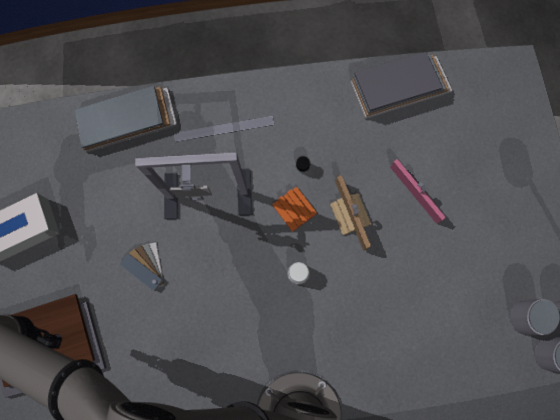

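The side view shows the sample at (310,292), the jar at (250,263), the loupe at (346,253), and the panel edge-on at (290,150). In the top view the sample runs from (340,178) to (367,246), and the rail from (137,161) to (236,157) with the panel near (188,188). Next I'll measure them.

Run:
```python
from h import *
pt,dt=load('top'); X=pts('top',dt)
ps,ds=load('side'); Y=pts('side',ds)
def box(P,d,u0,u1,v0,v1,zl,zh,name):
    m=np.zeros(d.shape,bool); m[v0:v1,u0:u1]=1
    m&=(d>0)&(P[...,2]>zl)&(P[...,2]<zh); q=P[m]
    if len(q)<5: print(name,len(q)); return q
    r=cv2.minAreaRect(q[:,:2].astype(np.float32)); 
    print(name,len(q),'mean',q.mean(0).round(4),'rect',np.round(r[0],4),np.round(r[1],4),round(r[2],1),'z',np.percentile(q[:,2],[2,50,98]).round(4)); return q
box(X,dt,330,380,170,255,.058,.085,'board top T')
box(X,dt,330,380,170,255,.088,.13,'crook T')
box(Y,ds,270,350,260,320,.06,.085,'board S')
box(Y,ds,270,350,260,320,.088,.13,'crook S')
box(X,dt,320,380,185,240,.02,.034,'ribs T')
box(X,dt,125,250,145,175,.325,.36,'rail T')
box(X,dt,165,215,170,205,.3,.335,'strip/panel top T')
box(X,dt,165,215,170,205,.15,.335,'panel T')
box(Y,ds,280,298,120,175,.1,.35,'panel S')
box(X,dt,285,312,255,290,.04,.09,'jar');box(X,dt,290,316,150,175,.03,.07,'loupe')
box(X,dt,265,322,185,232,.015,.05,'orange')
box(X,dt,115,170,235,295,.008,.05,'fan')
box(X,dt,385,450,150,225,.05,.085,'pink')
a=cv2.resize(ps[100:190,250:330],None,fx=5,fy=5,interpolation=cv2.INTER_CUBIC)
b=cv2.resize(pt[165:255,315:395],None,fx=5,fy=5,interpolation=cv2.INTER_CUBIC)
cv2.imwrite('pics/crop1.png',np.hstack([a,b])[...,::-1])
```

```text
board top T 388 mean [ 0.5313 -0.2253  0.0702] rect [ 0.5391 -0.2246] [0.2169 0.0165] 13.5 z [0.0593 0.0707 0.0767]
crook T 42 mean [ 0.5389 -0.2236  0.1006] rect [ 0.5396 -0.2233] [0.0237 0.0133] 12.4 z [0.0907 0.1018 0.1084]
board S 420 mean [ 0.5372 -0.2281  0.0709] rect [ 0.5398 -0.2255] [0.2216 0.022 ] 13.0 z [0.0608 0.0713 0.08  ]
crook S 42 mean [ 0.5373 -0.2266  0.1018] rect [ 0.5397 -0.2257] [0.0282 0.0177] 5.6 z [0.091  0.1022 0.1092]
ribs T 307 mean [ 0.5428 -0.2184  0.0273] rect [ 0.5479 -0.224 ] [0.1688 0.0539] 13.7 z [0.0207 0.027  0.0334]
rail T 1124 mean [0.6554 0.1869 0.3425] rect [0.647  0.1886] [0.2412 0.0466] 86.1 z [0.3285 0.3439 0.349 ]
strip/panel top T 198 mean [0.5999 0.19   0.3205] rect [0.6081 0.1881] [0.0858 0.0471] 70.3 z [0.3006 0.3283 0.3348]
panel T 480 mean [0.5975 0.1904 0.2843] rect [0.6083 0.1879] [0.0878 0.047 ] 72.8 z [0.1929 0.2891 0.3346]
panel S 439 mean [0.6239 0.2246 0.2519] rect [0.6207 0.2254] [0.1751 0.0456] 71.5 z [0.1106 0.2603 0.3389]
jar 338 mean [ 0.3893 -0.0496  0.0667] rect [ 0.3901 -0.0503] [0.0552 0.0557] 37.4 z [0.0414 0.0694 0.0758]
loupe 185 mean [ 0.7005 -0.1045  0.0491] rect [ 0.7021 -0.1047] [0.0406 0.0417] 62.2 z [0.0326 0.0504 0.0574]
orange 505 mean [ 0.5786 -0.0632  0.0249] rect [ 0.5809 -0.0634] [0.1006 0.087 ] 30.0 z [0.0153 0.0261 0.0335]
fan 968 mean [0.4625 0.3949 0.0171] rect [0.4658 0.3971] [0.1399 0.153 ] 87.6 z [0.0084 0.0176 0.0259]
pink 428 mean [ 0.5802 -0.4257  0.0591] rect [ 0.5811 -0.426 ] [0.2187 0.0196] 29.8 z [0.0509 0.0587 0.0822]
```

View pics/crop1.png

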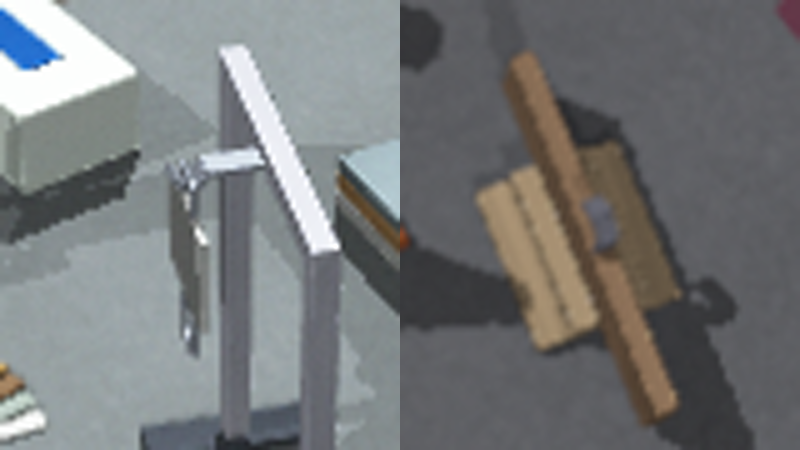

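The left crop shows the panel edge-on, with its top bar near side pixel (286,134) and the loop bottom near (288,170). The right crop shows the crook mid-board at top pixel (355,209). I still need the direction of the crook tip, the rack yaw and the loop height.

Run:
```python
from h import *
pt,dt=load('top'); X=pts('top',dt)
ps,ds=load('side'); Y=pts('side',ds)
m=np.zeros(dt.shape,bool); m[145:175,125:250]=1; m&=(X[...,2]>.338)&(X[...,2]<.352); q=X[m]
r=cv2.minAreaRect(q[:,:2].astype(np.float32)); print('rail top',r,len(q))
l=cv2.fitLine(q[:,:2].astype(np.float32),cv2.DIST_HUBER,0,.01,.01).ravel(); print(l, 'yaw',np.degrees(np.arctan2(-l[0],l[1])))
m=np.zeros(ds.shape,bool); m[100:240,285:325]=1; m&=(Y[...,2]>.338)&(Y[...,2]<.352); q=Y[m]
r=cv2.minAreaRect(q[:,:2].astype(np.float32)); print('rail top side',r,len(q))
# panel points: side
for v in range(128,176,2):
    print(v,[(u,*(Y[v,u]*1000).round().astype(int)) for u in range(280,296,2) if .1<Y[v,u,2]<.36 and Y[v,u,0]<.64])
a=cv2.resize(ps[115:180,270:310],None,fx=9,fy=9,interpolation=cv2.INTER_CUBIC)
b=cv2.resize(ps[270:305,290:330],None,fx=10,fy=10,interpolation=cv2.INTER_CUBIC)
b=np.vstack([b,np.zeros((585-350,400,3),np.uint8)])
cv2.imwrite('pics/crop2.png',np.hstack([a,b])[...,::-1])
```

```text
rail top ((0.6477993726730347, 0.18909312784671783), (0.24018172919750214, 0.04511029273271561), 86.08631896972656) 919
[0.0797109  0.996818   0.657712   0.18779103] yaw -4.5719485
rail top side ((0.63835209608078, 0.1865040808916092), (0.24991914629936218, 0.06432408094406128), 86.49964141845703) 314
128 []
130 [(294, np.int64(627), np.int64(202), np.int64(336))]
132 [(286, np.int64(601), np.int64(207), np.int64(331)), (290, np.int64(610), np.int64(192), np.int64(339)), (292, np.int64(618), np.int64(198), np.int64(333)), (294, np.int64(622), np.int64(187), np.int64(339))]
134 [(284, np.int64(592), np.int64(201), np.int64(329)), (286, np.int64(600), np.int64(204), np.int64(325)), (288, np.int64(603), np.int64(193), np.int64(332)), (290, np.int64(608), np.int64(188), np.int64(334)), (292, np.int64(614), np.int64(183), np.int64(336)), (294, np.int64(620), np.int64(183), np.int64(335))]
136 [(284, np.int64(587), np.int64(185), np.int64(333)), (286, np.int64(594), np.int64(185), np.int64(332)), (288, np.int64(600), np.int64(184), np.int64(331)), (290, np.int64(605), np.int64(177), np.int
[... 2008 characters left out ...]
(595), np.int64(170), np.int64(244)), (290, np.int64(594), np.int64(145), np.int64(263))]
162 [(286, np.int64(598), np.int64(205), np.int64(209)), (288, np.int64(593), np.int64(164), np.int64(240)), (290, np.int64(594), np.int64(147), np.int64(253))]
164 [(286, np.int64(597), np.int64(200), np.int64(204)), (288, np.int64(596), np.int64(174), np.int64(224)), (290, np.int64(595), np.int64(148), np.int64(244))]
166 [(286, np.int64(598), np.int64(206), np.int64(190)), (288, np.int64(597), np.int64(178), np.int64(212)), (290, np.int64(596), np.int64(151), np.int64(232))]
168 [(288, np.int64(595), np.int64(173), np.int64(207))]
170 [(288, np.int64(594), np.int64(169), np.int64(202))]
172 []
174 []
```

View pics/crop2.png

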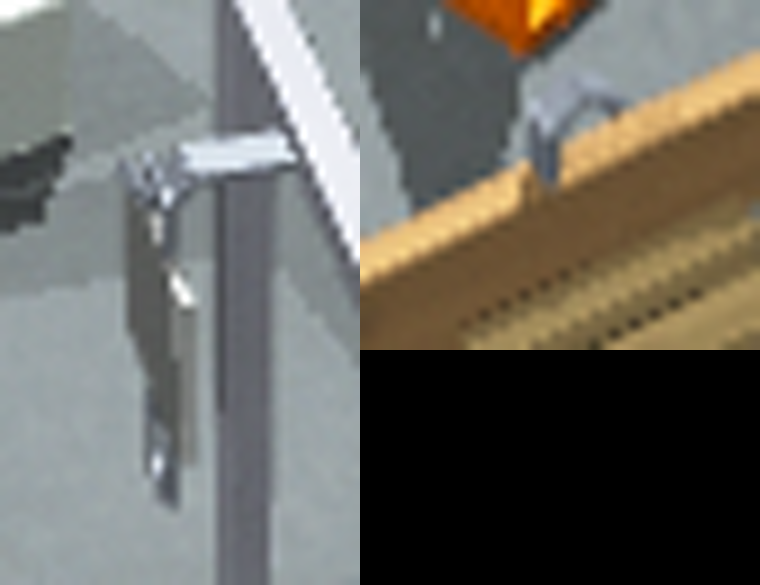

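The shank meets the board on the left at side pixel (307,287) and the free tip is on the right, so board +x points away from the robot, at yaw of about 13°. The loop bottom is near side pixel (289,171). Next I'll estimate the bar height and compute the first legs.

```bash
cat >> h.py <<'E'
def proj(n,P):
    c=calibration(n); R=np.array(c['R'])
    return cv2.projectPoints(np.atleast_2d(P).astype(float),cv2.Rodrigues(R)[0],np.array(c['t']),np.array(c['intrinsics']),np.array([c['k1'],0,0,0.]))[0].reshape(-1,2)
def rot(o=None):
    from scipy.spatial.transform import Rotation as Ro
    q=(o or get_obs())['tool_rot']; return Ro.from_quat([q[1],q[2],q[3],q[0]]).as_matrix()
def delta(a,b,yaw):  # tool-frame shift from a to b with board yaw (deg), tool x=-bx,y=by,z down
    c,s=np.cos(np.radians(yaw)),np.sin(np.radians(yaw)); bx=np.array([c,s,0]);by=np.array([-s,c,0])
    d=np.array(b)-np.array(a); return np.round([-d@bx,d@by,-d[2]],4)
E
python3 - <<'E'
from h import *
import station; print(getattr(station,'finger_overhang',None))
y=np.radians(-4.6); ex=np.array([np.cos(y),np.sin(y),0]); ey=np.array([-np.sin(y),np.cos(y),0])
O=np.array([.599,.190,0])
for z,l in((.330,'bar'),(.233,'low')): print(l,proj('side',[O+ey*t+[0,0,z] for t in(-.045,.045)]).round(1).tolist())
for z in(.205,.2,.19,.18,.17): print(z,proj('side',[O+ey*t+[0,0,z] for t in(-.015,.015)]).round(1).tolist())
print(delta([.3005,.6039,.2554],[.45,0,.2554],13.2),delta([.45,0,.2554],[.452,-.2454,.13],13.2))
E
```

```text
0.025
bar [[290.3, 143.2], [284.0, 127.6]]
low [[290.5, 167.0], [284.5, 151.0]]
0.205 [[288.5, 168.0], [286.5, 162.7]]
0.2 [[288.5, 169.2], [286.5, 163.8]]
0.19 [[288.5, 171.5], [286.6, 166.1]]
0.18 [[288.6, 173.8], [286.6, 168.4]]
0.17 [[288.6, 176.0], [286.6, 170.6]]
[-0.0076 -0.6221 -0.    ] [ 0.0541 -0.2394  0.1254]
```

Request:
{"method": "drive_tool", "body": {
  "increments": [
    {"wz": -9.93, "claw": 0.0854},
    {"wz": -9.93},
    {"wz": -9.93},
    {"wz": -9.93},
    {"dx": -0.0006, "dy": -0.052},
    {"dx": -0.0006, "dy": -0.052},
    {"dx": -0.0006, "dy": -0.052},
    {"dx": -0.0006, "dy": -0.052},
    {"dx": -0.0006, "dy": -0.052},
    {"dx": -0.0006, "dy": -0.052},
    {"dx": -0.0006, "dy": -0.052},
    {"dx": -0.0006, "dy": -0.052},
    {"dx": -0.0006, "dy": -0.052},
    {"dx": -0.0006, "dy": -0.052},
    {"dx": -0.0006, "dy": -0.052},
    {"dx": -0.0006, "dy": -0.05},
    {},
    {}
  ]
}}

```text
schema error: expected keys claw, dx, dy, dz, wx, wy, wz
```

Request:
{"method": "drive_tool", "body": {
  "increments": [
    {"dx": 0.009, "dy": -0.04, "dz": 0.021},
    {"dx": 0.009, "dy": -0.04, "dz": 0.021},
    {"dx": 0.009, "dy": -0.04, "dz": 0.021},
    {"dx": 0.009, "dy": -0.04, "dz": 0.021},
    {"dx": 0.009, "dy": -0.04, "dz": 0.021},
    {"dx": 0.009, "dy": -0.04, "dz": 0.021},
    {},
    {}
  ]
}}

```text
schema error: expected keys claw, dx, dy, dz, wx, wy, wz
```

Run:
```python
from h import *
o=get_obs(); p=o['eef_pos']; R=rot(o); print(o['t'],p,R.round(4).tolist(),o['contact_force'])
print('tool x yaw',np.degrees(np.arctan2(R[1,0],R[0,0])))
b=np.array([.5395,-.2250,0])-.09*np.array([np.cos(np.radians(13.2)),np.sin(np.radians(13.2)),0])
print((R.T@(np.r_[b[:2],.058]-p)).round(4))
p,d=snap('top'); q=snap('side')[0]
a=cv2.resize(p[165:265,310:400],None,fx=4,fy=4,interpolation=2); b=cv2.resize(q[240:340,260:360],None,fx=4,fy=4,interpolation=2)
cv2.imwrite('pics/pre.png',np.hstack([a,b])[...,::-1])
```

```text
0.1 [0.30054992 0.6038596  0.25543011] [[-0.8953, 0.4455, -0.0006], [0.4455, 0.8953, -0.0015], [-0.0001, -0.0016, -1.0]] [ 0.22852224 -0.58263824  0.70354993]
tool x yaw 153.54175976814201
[-0.5139 -0.6927  0.1986]
```

View pics/pre.png

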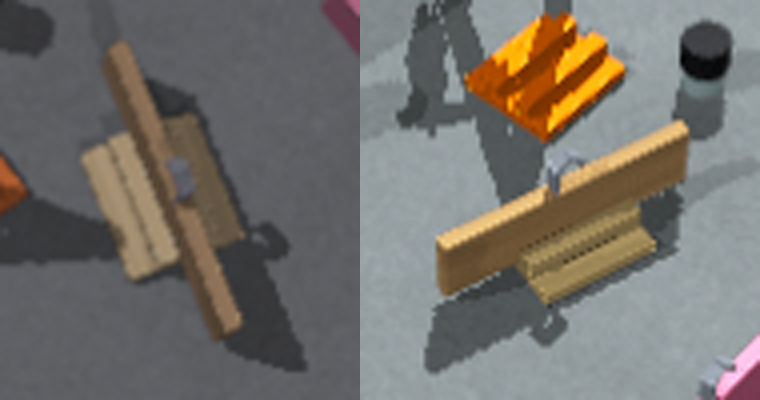

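No move was made because every row needs all seven keys. The picture does confirm the crook: the shank meets the board on the robot's side, at crop pixel (555,185). I'll redo the moves in full form.

Request:
{"method": "drive_tool", "body": {
  "increments": [
    {"claw": 0.0854, "dx": 0, "dy": 0, "dz": 0, "wx": 0, "wy": 0, "wz": -9.93},
    {"claw": 0.0854, "dx": 0, "dy": 0, "dz": 0, "wx": 0, "wy": 0, "wz": -9.93},
    {"claw": 0.0854, "dx": 0, "dy": 0, "dz": 0, "wx": 0, "wy": 0, "wz": -9.93},
    {"claw": 0.0854, "dx": 0, "dy": 0, "dz": 0, "wx": 0, "wy": 0, "wz": -9.93},
    {"claw": 0.0854, "dx": 0, "dy": -0.052, "dz": 0, "wx": 0, "wy": 0, "wz": 0},
    {"claw": 0.0854, "dx": 0, "dy": -0.052, "dz": 0, "wx": 0, "wy": 0, "wz": 0},
    {"claw": 0.0854, "dx": 0, "dy": -0.052, "dz": 0, "wx": 0, "wy": 0, "wz": 0},
    {"claw": 0.0854, "dx": 0, "dy": -0.052, "dz": 0, "wx": 0, "wy": 0, "wz": 0},
    {"claw": 0.0854, "dx": 0, "dy": -0.052, "dz": 0, "wx": 0, "wy": 0, "wz": 0},
    {"claw": 0.0854, "dx": 0, "dy": -0.052, "dz": 0, "wx": 0, "wy": 0, "wz": 0},
    {"claw": 0.0854, "dx": 0, "dy": -0.052, "dz": 0, "wx": 0, "wy": 0, "wz": 0},
    {"claw": 0.0854, "dx": 0, "dy": -0.052, "dz": 0, "wx": 0, "wy": 0, "wz": 0},
    {"claw": 0.0854, "dx": 0, "dy": -0.052, "dz": 0, "wx": 0, "wy": 0, "wz": 0},
    {"claw": 0.0854, "dx": 0, "dy": -0.052, "dz": 0, "wx": 0, "wy": 0, "wz": 0},
    {"claw": 0.0854, "dx": 0, "dy": -0.052, "dz": 0, "wx": 0, "wy": 0, "wz": 0},
    {"claw": 0.0854, "dx": -0.008, "dy": -0.05, "dz": 0, "wx": 0, "wy": 0, "wz": 0},
    {"claw": 0.0854, "dx": 0, "dy": 0, "dz": 0, "wx": 0, "wy": 0, "wz": 0}
  ]
}}

```text
t: 2.33
eef_pos: [0.4519, -0.003, 0.2565]
tool_rot: [0.0, -0.112, 0.994, -0.0]
contact_force: [-0.1, 1.3, -0.1]
gripper_width: 1.0
grasp_force: 0.0
```

Request:
{"method": "drive_tool", "body": {
  "increments": [
    {"claw": 0.0854, "dx": 0.009, "dy": -0.04, "dz": 0.021, "wx": 0, "wy": 0, "wz": 0},
    {"claw": 0.0854, "dx": 0.009, "dy": -0.04, "dz": 0.021, "wx": 0, "wy": 0, "wz": 0},
    {"claw": 0.0854, "dx": 0.009, "dy": -0.04, "dz": 0.021, "wx": 0, "wy": 0, "wz": 0},
    {"claw": 0.0854, "dx": 0.009, "dy": -0.04, "dz": 0.021, "wx": 0, "wy": 0, "wz": 0},
    {"claw": 0.0854, "dx": 0.009, "dy": -0.04, "dz": 0.021, "wx": 0, "wy": 0, "wz": 0},
    {"claw": 0.0854, "dx": 0.009, "dy": -0.04, "dz": 0.021, "wx": 0, "wy": 0, "wz": 0},
    {"claw": 0.0854, "dx": 0, "dy": 0, "dz": 0, "wx": 0, "wy": 0, "wz": 0},
    {"claw": 0.0854, "dx": 0, "dy": 0, "dz": 0, "wx": 0, "wy": 0, "wz": 0}
  ]
}}

```text
t: 3.32
eef_pos: [0.454, -0.244, 0.1302]
tool_rot: [-0.0, -0.116, 0.993, 0.0]
contact_force: [0.2, 0.0, -0.2]
gripper_width: 0.996
grasp_force: 0.0
```

Run:
```python
from h import *
o=get_obs(); p=o['eef_pos']; R=rot(o); print(o['t'],p,o['q'],o['contact_force'])
print('tool x yaw',np.degrees(np.arctan2(R[1,0],R[0,0])),R.round(4)[:,2])
b=np.array([.5395,-.2250,0])-.09*np.array([np.cos(np.radians(13.2)),np.sin(np.radians(13.2)),0])
print((R.T@(np.r_[b[:2],.058]-p)).round(4))
```

```text
3.325 [ 0.45396318 -0.24400788  0.1301664 ] [ 0.09303491  0.39919508  0.34471592  2.06345424 -0.20373981  0.71123457
  2.37097287] [ 0.24501609  0.00586445 -0.24150542]
tool x yaw -166.69003829278034 [-4.e-04  1.e-03 -1.e+00]
[ 0.0024 -0.0011  0.0722]
```

Request:
{"method": "drive_tool", "body": {
  "increments": [
    {"claw": 0.0854, "dx": 0.002, "dy": -0.001, "dz": 0.024, "wx": 0, "wy": 0, "wz": 0},
    {"claw": 0.0854, "dx": 0, "dy": 0, "dz": 0.024, "wx": 0, "wy": 0, "wz": 0},
    {"claw": 0.0854, "dx": 0, "dy": 0, "dz": 0.024, "wx": 0, "wy": 0, "wz": 0},
    {"claw": 0.0854, "dx": 0, "dy": 0, "dz": 0, "wx": 0, "wy": 0, "wz": 0},
    {"claw": 0.005, "dx": 0, "dy": 0, "dz": 0, "wx": 0, "wy": 0, "wz": 0},
    {"claw": 0.005, "dx": 0, "dy": 0, "dz": 0, "wx": 0, "wy": 0, "wz": 0},
    {"claw": 0.005, "dx": 0, "dy": 0, "dz": 0, "wx": 0, "wy": 0, "wz": 0},
    {"claw": 0.005, "dx": 0, "dy": 0, "dz": 0, "wx": 0, "wy": 0, "wz": 0},
    {"claw": 0.005, "dx": 0, "dy": 0, "dz": 0, "wx": 0, "wy": 0, "wz": 0},
    {"claw": 0.005, "dx": 0, "dy": 0, "dz": 0, "wx": 0, "wy": 0, "wz": 0},
    {"claw": 0.005, "dx": 0, "dy": 0, "dz": 0, "wx": 0, "wy": 0, "wz": 0},
    {"claw": 0.005, "dx": 0, "dy": 0, "dz": 0, "wx": 0, "wy": 0, "wz": 0}
  ],
  "newtons": 60
}}

```text
t: 4.82
eef_pos: [0.4522, -0.2467, 0.0587]
tool_rot: [0.0, -0.115, 0.993, 0.0]
contact_force: [-1.9, 0.5, 6.3]
gripper_width: 0.153
grasp_force: 61.0
```

Request:
{"method": "drive_tool", "body": {
  "increments": [
    {"claw": 0.005, "dx": 0, "dy": 0, "dz": -0.005, "wx": 0, "wy": 0, "wz": 0},
    {"claw": 0.005, "dx": 0, "dy": 0, "dz": -0.01, "wx": 0, "wy": 0, "wz": 0},
    {"claw": 0.005, "dx": 0, "dy": 0, "dz": -0.015, "wx": 0, "wy": 0, "wz": 0},
    {"claw": 0.005, "dx": 0, "dy": 0, "dz": -0.015, "wx": 0, "wy": 0, "wz": 0},
    {"claw": 0.005, "dx": 0, "dy": 0, "dz": -0.015, "wx": 0, "wy": 0, "wz": 0},
    {"claw": 0.005, "dx": 0, "dy": 0, "dz": -0.02, "wx": 0, "wy": 0, "wz": 0},
    {"claw": 0.005, "dx": 0, "dy": 0, "dz": -0.02, "wx": 0, "wy": 0, "wz": 0},
    {"claw": 0.005, "dx": 0, "dy": 0, "dz": -0.02, "wx": 0, "wy": 0, "wz": 0},
    {"claw": 0.005, "dx": 0, "dy": 0, "dz": -0.005, "wx": 0, "wy": 0, "wz": 0},
    {"claw": 0.005, "dx": 0, "dy": 0, "dz": 0, "wx": 0, "wy": 0, "wz": 0},
    {"claw": 0.005, "dx": 0, "dy": 0, "dz": 0, "wx": 0, "wy": 0, "wz": 0}
  ]
}}

```text
t: 6.2
eef_pos: [0.4515, -0.2464, 0.1826]
tool_rot: [-0.001, -0.116, 0.993, 0.0]
contact_force: [-0.6, -0.9, -1.6]
gripper_width: 0.154
grasp_force: 60.0
```

Run:
```python
from h import *
o=get_obs(); p=o['eef_pos']; R=rot(o); print(o['t'],p,o['contact_force'],o['torque'],o['grasp_force'],o['gripper_width'])
yw=np.degrees(np.arctan2(-R[1,0],-R[0,0])); print('yaw',yw)
def line(n,zl,zh,tag):
    P,d=snap(n); Y=pts(n,d)
    L=(Y-p)@R  # tool frame
    # board frame: bx=-Lx, by=Ly, bz=-Lz
    bx,by,bz=-L[...,0],L[...,1],-L[...,2]
    m=(d>0)&(bx>.03)&(bx<.25)&(abs(by)<.03)&(bz>-.08)&(bz<.08)
    t=m&(bz>.0)&(bz<.035)
    for a in np.arange(.03,.23,.025):
        k=m&(bx>a)&(bx<a+.025)&(bz<.03)
        if k.sum()>4: print(n,round(a,3),k.sum(),'top z',np.percentile(bz[k],[50,90,97]).round(4),'y',np.percentile(by[k],[5,50,95]).round(4))
    k=m&(bz>.036); print('crook',k.sum(),bx[k].min(),bx[k].max(),np.median(by[k]),np.percentile(bz[k],[50,95,99]))
    print('end',np.percentile(bx[m],[99,99.8]))
line('top',0,0,'');line('side',0,0,'')
# shift to the waypoint
P=calibration
```

```text
6.2 [ 0.45148428 -0.24639402  0.18258734] [-0.60428087 -0.87270204 -1.5829544 ] [-0.04215315  0.13082683  0.00608205] 59.954050183296204 0.15354429924320054
yaw 13.266735777464314
top 0.03 61 top z [-0.0023  0.0155  0.0175] y [-0.0026  0.0068  0.0081]
top 0.055 99 top z [0.0097 0.016  0.023 ] y [-0.005   0.0067  0.0085]
top 0.08 67 top z [-0.0022  0.0137  0.0156] y [0.0025 0.0082 0.0092]
top 0.105 91 top z [0.0079 0.0143 0.0156] y [-0.0044  0.0074  0.0096]
top 0.13 92 top z [0.0084 0.0149 0.0179] y [-0.0041  0.0076  0.0094]
top 0.155 91 top z [0.0094 0.0143 0.017 ] y [-0.0036  0.0077  0.0096]
top 0.18 70 top z [0.009  0.0137 0.0155] y [-0.0039  0.0078  0.0095]
crook 51 0.07589508985560142 0.10299311188847128 0.0019949170197416533 [0.04317609 0.04968154 0.05298777]
end [0.19772981 0.19978293]
side 0.03 96 top z [-0.0081  0.0131  0.0162] y [-0.0094 -0.0055  0.0029]
side 0.055 130 top z [-0.0022  0.0149  0.0239] y [-0.0098 -0.0056  0.0036]
side 0.08 117 top z [-0.0062  0.0129  0.0163] y [-0.0099 -0.0065  0.0033]
side 0.105 120 top z [-0.0068  0.0137  0.0158] y [-0.0105 -0.0067  0.0031]
side 0.13 113 top z [-0.0075  0.0123  0.0152] y [-0.01   -0.0064  0.0044]
side 0.155 117 top z [-0.0052  0.0129  0.0146] y [-0.0108 -0.0065  0.0052]
side 0.18 93 top z [-0.0092  0.0129  0.0157] y [-0.0099 -0.0065  0.0035]
crook 41 0.07620023738049178 0.10178031786504742 -0.002070902909960944 [0.04226231 0.04891665 0.05001836]
end [0.19778261 0.19983144]
```

Run:
```python
from h import *
print(delta([.4515,-.2464,.1826],[.445,.0,.1826],-28),delta([.445,.0,.1826],[.43,.204,.1826],-28))
```

```text
[ 0.1214  0.2145 -0.    ] [ 0.109   0.1731 -0.    ]
```

Request:
{"method": "drive_tool", "body": {
  "increments": [
    {"claw": 0.005, "dx": 0, "dy": 0, "dz": 0, "wx": 0, "wy": 0, "wz": 6.9},
    {"claw": 0.005, "dx": 0, "dy": 0, "dz": 0, "wx": 0, "wy": 0, "wz": 6.9},
    {"claw": 0.005, "dx": 0, "dy": 0, "dz": 0, "wx": 0, "wy": 0, "wz": 6.9},
    {"claw": 0.005, "dx": 0, "dy": 0, "dz": 0, "wx": 0, "wy": 0, "wz": 6.9},
    {"claw": 0.005, "dx": 0, "dy": 0, "dz": 0, "wx": 0, "wy": 0, "wz": 6.9},
    {"claw": 0.005, "dx": 0, "dy": 0, "dz": 0, "wx": 0, "wy": 0, "wz": 6.8},
    {"claw": 0.005, "dx": 0.015, "dy": 0.027, "dz": 0, "wx": 0, "wy": 0, "wz": 0},
    {"claw": 0.005, "dx": 0.015, "dy": 0.027, "dz": 0, "wx": 0, "wy": 0, "wz": 0},
    {"claw": 0.005, "dx": 0.015, "dy": 0.027, "dz": 0, "wx": 0, "wy": 0, "wz": 0},
    {"claw": 0.005, "dx": 0.015, "dy": 0.027, "dz": 0, "wx": 0, "wy": 0, "wz": 0},
    {"claw": 0.005, "dx": 0.015, "dy": 0.027, "dz": 0, "wx": 0, "wy": 0, "wz": 0},
    {"claw": 0.005, "dx": 0.015, "dy": 0.027, "dz": 0, "wx": 0, "wy": 0, "wz": 0},
    {"claw": 0.005, "dx": 0.015, "dy": 0.027, "dz": 0, "wx": 0, "wy": 0, "wz": 0},
    {"claw": 0.005, "dx": 0.016, "dy": 0.026, "dz": 0, "wx": 0, "wy": 0, "wz": 0},
    {"claw": 0.005, "dx": 0, "dy": 0, "dz": 0, "wx": 0, "wy": 0, "wz": 0}
  ]
}}

```text
t: 8.18
eef_pos: [0.446, 0.0022, 0.1829]
tool_rot: [-0.001, 0.24, 0.971, 0.0]
contact_force: [1.0, -1.0, -1.3]
gripper_width: 0.154
grasp_force: 59.9
```

Request:
{"method": "drive_tool", "body": {
  "increments": [
    {"claw": 0.005, "dx": 0.018, "dy": 0.029, "dz": 0, "wx": 0, "wy": 0, "wz": 0},
    {"claw": 0.005, "dx": 0.018, "dy": 0.029, "dz": 0, "wx": 0, "wy": 0, "wz": 0},
    {"claw": 0.005, "dx": 0.018, "dy": 0.029, "dz": 0, "wx": 0, "wy": 0, "wz": 0},
    {"claw": 0.005, "dx": 0.018, "dy": 0.029, "dz": 0, "wx": 0, "wy": 0, "wz": 0},
    {"claw": 0.005, "dx": 0.018, "dy": 0.029, "dz": 0, "wx": 0, "wy": 0, "wz": 0},
    {"claw": 0.005, "dx": 0.018, "dy": 0.028, "dz": 0, "wx": 0, "wy": 0, "wz": 0},
    {"claw": 0.005, "dx": 0, "dy": 0, "dz": 0, "wx": 0, "wy": 0, "wz": -5.85},
    {"claw": 0.005, "dx": 0, "dy": 0, "dz": 0, "wx": 0, "wy": 0, "wz": -5.85},
    {"claw": 0.005, "dx": 0, "dy": 0, "dz": 0, "wx": 0, "wy": 0, "wz": -5.85},
    {"claw": 0.005, "dx": 0, "dy": 0, "dz": 0.007, "wx": 0, "wy": 0, "wz": -5.85},
    {"claw": 0.005, "dx": 0, "dy": 0, "dz": 0.006, "wx": 0, "wy": 0, "wz": 0},
    {"claw": 0.005, "dx": 0, "dy": 0, "dz": 0, "wx": 0, "wy": 0, "wz": 0},
    {"claw": 0.005, "dx": 0, "dy": 0, "dz": 0, "wx": 0, "wy": 0, "wz": 0}
  ]
}}

```text
t: 9.8
eef_pos: [0.4324, 0.2032, 0.1703]
tool_rot: [-0.0, 0.041, 0.999, -0.0]
contact_force: [0.5, -0.6, -1.7]
gripper_width: 0.156
grasp_force: 59.9
```

Run:
```python
from h import *
o=get_obs(); p=o['eef_pos']; R=rot(o); print(o['t'],p,o['contact_force'],o['q'])
yw=np.degrees(np.arctan2(-R[1,0],-R[0,0])); print('yaw',yw,R[:,2])
P,d=snap('side'); Y=pts('side',d); T,dt=snap('top')
bx=-R[:,0];by=R[:,1]
for nm,c in(('crook top',[.089,0,.0495]),('end top',[.199,0,.0135]),('tip bot',[.1,0,.0325])):
    w=p+c[0]*bx+c[1]*by+np.array([0,0,c[2]]); print(nm,w.round(4),proj('side',w).round(1),proj('top',w).round(1))
a=cv2.resize(P[120:220,240:320],None,fx=6,fy=6,interpolation=cv2.INTER_CUBIC)
b=cv2.resize(T[150:220,160:220],None,fx=5,fy=5,interpolation=cv2.INTER_CUBIC); b=np.vstack([b,np.zeros((250,300,3),np.uint8)])
cv2.imwrite('pics/app.png',np.hstack([a,b])[...,::-1])
```

```text
9.8 [0.43238093 0.2032495  0.17028938] [ 0.5046547  -0.58725759 -1.67022288] [-0.79224796  0.26924677  0.25962256  2.11325621 -0.09807245  0.77023666
  1.01734146]
yaw -4.719943238493953 [-5.16196634e-05 -1.58383745e-04 -9.99999986e-01]
crook top [0.5211 0.1959 0.2198] [[264.8 165.4]] [[195.9 226.5]]
end top [0.6307 0.1869 0.1838] [[296.7 168.9]] [[197.9 187.6]]
tip bot [0.532  0.195  0.2028] [[268.2 168.9]] [[197.  223.4]]
```

View pics/app.png

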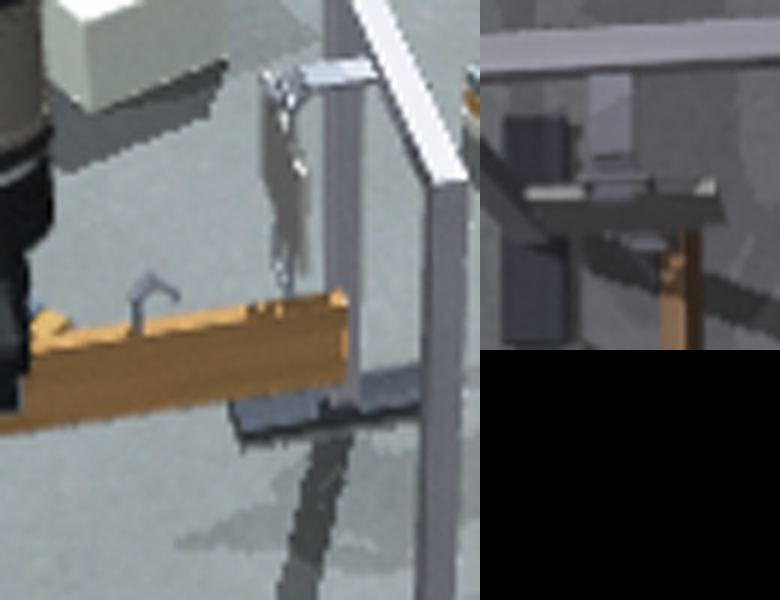

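The side view shows the crook at crop (155,285), short of the loop, whose bottom is at crop (287,295), just above the board's top edge. The top crop shows the loop bar at (650,243) and the board's top edge at about (674,290). I'll check these against the depth data.

Run:
```python
from h import *
o=get_obs(); p=o['eef_pos']; R=rot(o); bx=-R[:,0];by=R[:,1]
O=np.array([.599,.190,0])
for n in('top','side'):
    P,d=load(n); Y=pts(n,d); L=Y-O; lx=L@bx; ly=L@by; z=Y[...,2]
    m=(d>0)&(abs(lx)<.02)&(abs(ly)<.06)&(z>.19)&(z<.36)
    k=m&(z>.24)&(z<.3); print(n,'plate',k.sum(),np.percentile(lx[k],[5,50,95]).round(4),np.percentile(ly[k],[1,99]).round(4))
    k=m&(z<.232)&(abs(lx)<.015)
    for v,u in np.argwhere(k): print((u,v),(1000*np.array([lx[v,u],ly[v,u],z[v,u]])).round(),P[v,u]) if n=='top' or z[v,u]<.222 else 0
    print('board', [ (np.percentile(((Y-p)@by)[k],[2,25,50,75,98]).round(4)) for k in [(d>0)&((Y-p)@bx>.05)&((Y-p)@bx<.16)&(abs((Y-p)@by)<.02)&(z>p[2]+.009)&(z<p[2]+.022)]])
for z in(.2,.19,.18,.17): print(z,proj('top',[O+by*t+[0,0,z] for t in(-.0125,.0125)]).round(1).tolist())
```

```text
top plate 217 [-0.0042 -0.0032 -0.002 ] [-0.0397  0.0494]
(np.int64(198), np.int64(196)) [ -2.  -8. 227.] [52 51 54]
(np.int64(202), np.int64(196)) [ -3. -19. 231.] [50 43 37]
(np.int64(185), np.int64(197)) [ -0.  27. 218.] [72 72 79]
(np.int64(186), np.int64(197)) [ -2.  24. 223.] [63 63 69]
(np.int64(197), np.int64(197)) [ -3.  -4. 223.] [54 51 53]
(np.int64(198), np.int64(197)) [ -2.  -6. 217.] [46 45 49]
(np.int64(185), np.int64(198)) [ -2.  28. 216.] [49 50 53]
(np.int64(186), np.int64(198)) [ -4.  24. 221.] [46 46 50]
(np.int64(187), np.int64(198)) [ -1.  24. 210.] [47 48 52]
(np.int64(198), np.int64(198)) [ -4.  -6. 215.] [45 44 48]
(np.int64(199), np.int64(198)) [ -2.  -7. 205.] [51 46 43]
(np.int64(186), np.int64(199)) [ -3.  27. 205.] [45 46 49]
(np.int64(187), np.int64(199)) [ -2.  25. 201.] [47 47 51]
(np.int64(188), np.int64(199)) [ -1.  24. 196.] [57 57 62]
(np.int64(189), np.int64(199)) [ -0.  21. 194.] [63 62 68]
(np.int64(190), np.int64(199)) [  0.  19. 190.] [84 84 93]
(np.int64(191), np.int64(199)) [ -0.  16. 193.] [ 92  93 101]
(np.int64(192), np.int64(199)) [ -0.
[... 2222 characters left out ...]
64(286), np.int64(166)) [ -2.  14. 192.] [130 138 144]
(np.int64(287), np.int64(166)) [ -2.   0. 202.] [161 170 173]
(np.int64(288), np.int64(166)) [  1.  -4. 205.] [ 97 103 112]
(np.int64(287), np.int64(167)) [ -1.   4. 195.] [114 120 130]
(np.int64(288), np.int64(167)) [ -1. -12. 207.] [ 94 101 107]
(np.int64(287), np.int64(168)) [ -3.  -8. 200.] [116 124 131]
(np.int64(288), np.int64(168)) [  0.  -7. 199.] [100 108 112]
(np.int64(287), np.int64(169)) [ -2.  -2. 191.] [114 117 115]
board [array([-0.0162, -0.0086, -0.0048,  0.0011,  0.0072])]
0.2 [[201.6, 197.8], [192.0, 198.2]]
0.19 [[202.2, 198.6], [192.6, 199.1]]
0.18 [[202.8, 199.5], [193.3, 200.0]]
0.17 [[203.4, 200.4], [194.0, 200.8]]
```

The bar centre is at z ≈ 0.190 and its lateral centre is about 9 mm toward +y from the crook line. Both cameras agree on this. I'll align, then move in with the tip just short of the loop.

Request:
{"method": "drive_tool", "body": {
  "increments": [
    {"claw": 0.005, "dx": 0, "dy": 0.003, "dz": 0.0025, "wx": 0, "wy": 0, "wz": 0},
    {"claw": 0.005, "dx": 0, "dy": 0.003, "dz": 0.0025, "wx": 0, "wy": 0, "wz": 0},
    {"claw": 0.005, "dx": 0, "dy": 0.003, "dz": 0, "wx": 0, "wy": 0, "wz": 0},
    {"claw": 0.005, "dx": -0.01, "dy": 0, "dz": 0, "wx": 0, "wy": 0, "wz": 0},
    {"claw": 0.005, "dx": -0.01, "dy": 0, "dz": 0, "wx": 0, "wy": 0, "wz": 0},
    {"claw": 0.005, "dx": -0.01, "dy": 0, "dz": 0, "wx": 0, "wy": 0, "wz": 0},
    {"claw": 0.005, "dx": -0.01, "dy": 0, "dz": 0, "wx": 0, "wy": 0, "wz": 0},
    {"claw": 0.005, "dx": -0.01, "dy": 0, "dz": 0, "wx": 0, "wy": 0, "wz": 0},
    {"claw": 0.005, "dx": 0, "dy": 0, "dz": 0, "wx": 0, "wy": 0, "wz": 0},
    {"claw": 0.005, "dx": 0, "dy": 0, "dz": 0, "wx": 0, "wy": 0, "wz": 0},
    {"claw": 0.005, "dx": 0, "dy": 0, "dz": 0, "wx": 0, "wy": 0, "wz": 0}
  ]
}}

```text
t: 11.28
eef_pos: [0.4824, 0.2084, 0.1652]
tool_rot: [-0.0, 0.04, 0.999, 0.0]
contact_force: [-0.5, 0.5, -1.8]
gripper_width: 0.161
grasp_force: 59.9
```

Run:
```python
from h import *
o=get_obs(); p=o['eef_pos']; R=rot(o); bx=-R[:,0];by=R[:,1]; O=np.array([.599,.190,0])
print(p,o['contact_force'],'yaw',np.degrees(np.arctan2(bx[1],bx[0])),'crook local',((p-O)@bx+.089).round(4),((p-O)@by).round(4))
for n in('top','side'):
    P,d=snap(n); Y=pts(n,d); L=Y-O; lx=L@bx; ly=L@by; z=Y[...,2]
    a=(d>0)&(abs(ly)<.04)
    k=a&(lx<-.012)&(lx>-.06)&(z>p[2]+.028)&(z<p[2]+.06); print(n,'crook',k.sum(),lx[k].min(),lx[k].max(),np.percentile(ly[k],[5,50,95]).round(4),np.percentile(z[k],[95,100]).round(4))
    k=a&(abs(lx)<.006)&(z>p[2]+.02)&(z<p[2]+.06); print('loop',k.sum(),np.percentile(ly[k],[3,50,97]).round(4),np.percentile(z[k],[2,50]).round(4))
    k=a&(abs(lx)<.006)&(z>p[2]+.022)&(z<p[2]+.03); print('bar',k.sum(),np.percentile(ly[k],[3,50,97]).round(4) if k.any() else'',np.median(z[k]) if k.any() else '')
    if n=='side': A=cv2.resize(P[140:190,255:315],None,fx=7,fy=7,interpolation=2)
    else: B=cv2.resize(P[175:225,170:220],None,fx=7,fy=7,interpolation=2)
cv2.imwrite('pics/pre2.png',np.hstack([A,B])[...,::-1])
```

```text
[0.48238759 0.20840138 0.16524923] [-0.54495531  0.468946   -1.83237592] yaw -4.6239168556338 crook local -0.0288 0.0089
top crook 44 -0.03845682281451409 -0.015841578122751686 [0.0034 0.0084 0.0136] [0.2137 0.2153]
loop 35 [-0.0155  0.0037  0.0185] [0.1873 0.1938]
bar 19 [-0.007   0.0058  0.0178] 0.19154913273521548
side crook 29 -0.039418471655033274 -0.01405058139014014 [-0.0008  0.0063  0.0147] [0.2135 0.2188]
loop 34 [-0.0178  0.0047  0.0164] [0.1868 0.2027]
bar 7 [-0.0157  0.0036  0.015 ] 0.1911751186893824
```

View pics/pre2.png

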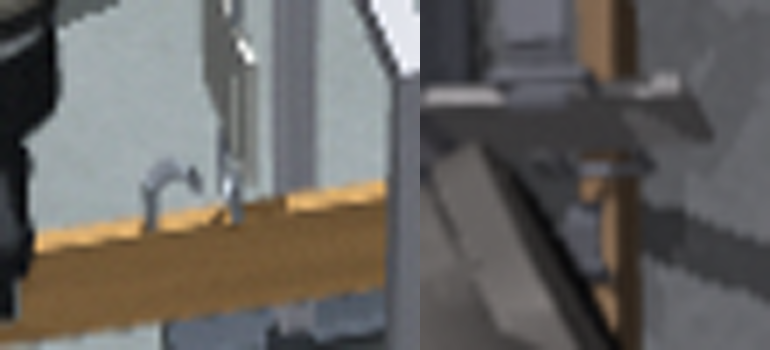

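The crook is level with the loop's window: in the side crop the tip is at (195,185) and the loop's near wire at (235,200). The top crop shows the bar spanning (555–650,165), about 3 mm toward -y of the crook, so I'll correct by that and go in slowly.

Request:
{"method": "drive_tool", "body": {
  "increments": [
    {"claw": 0.005, "dx": 0, "dy": -0.0035, "dz": 0, "wx": 0, "wy": 0, "wz": 0},
    {"claw": 0.005, "dx": -0.004, "dy": 0, "dz": 0, "wx": 0, "wy": 0, "wz": 0},
    {"claw": 0.005, "dx": -0.004, "dy": 0, "dz": 0, "wx": 0, "wy": 0, "wz": 0},
    {"claw": 0.005, "dx": -0.004, "dy": 0, "dz": 0, "wx": 0, "wy": 0, "wz": 0},
    {"claw": 0.005, "dx": -0.004, "dy": 0, "dz": 0, "wx": 0, "wy": 0, "wz": 0},
    {"claw": 0.005, "dx": 0, "dy": 0, "dz": 0, "wx": 0, "wy": 0, "wz": 0},
    {"claw": 0.005, "dx": 0, "dy": 0, "dz": 0, "wx": 0, "wy": 0, "wz": 0}
  ]
}}

```text
t: 12.25
eef_pos: [0.4984, 0.2036, 0.1652]
tool_rot: [-0.0, 0.04, 0.999, -0.0]
contact_force: [0.8, 1.9, -1.3]
gripper_width: 0.153
grasp_force: 59.9
```

Request:
{"method": "drive_tool", "body": {
  "increments": [
    {"claw": 0.005, "dx": -0.004, "dy": 0, "dz": 0, "wx": 0, "wy": 0, "wz": 0},
    {"claw": 0.005, "dx": -0.004, "dy": 0, "dz": 0, "wx": 0, "wy": 0, "wz": 0},
    {"claw": 0.005, "dx": -0.004, "dy": 0, "dz": 0, "wx": 0, "wy": 0, "wz": 0},
    {"claw": 0.005, "dx": 0, "dy": 0, "dz": 0, "wx": 0, "wy": 0, "wz": 0},
    {"claw": 0.005, "dx": 0, "dy": 0, "dz": 0, "wx": 0, "wy": 0, "wz": 0},
    {"claw": 0.005, "dx": 0, "dy": 0, "dz": 0, "wx": 0, "wy": 0, "wz": 0}
  ]
}}

```text
t: 13.0
eef_pos: [0.5103, 0.2026, 0.1653]
tool_rot: [-0.0, 0.04, 0.999, 0.0]
contact_force: [-1.1, 0.1, -1.8]
gripper_width: 0.157
grasp_force: 59.9
```

Run:
```python
from h import *
o=get_obs(); p=o['eef_pos']; R=rot(o); bx=-R[:,0];by=R[:,1]; O=np.array([.599,.190,0])
print(p,o['contact_force'],'crook local',((p-O)@bx+.089).round(4),((p-O)@by).round(4))
for n in('top','side'):
    P,d=snap(n); Y=pts(n,d); L=Y-O; lx=L@bx; ly=L@by; z=Y[...,2]
    k=(d>0)&(abs(lx)<.03)&(abs(ly)<.05)&(z>.25)&(z<.29); print(n,'plate lx',np.percentile(lx[k],[10,50]).round(4))
    if n=='side': A=cv2.resize(P[130:190,255:315],None,fx=7,fy=7,interpolation=2)
    else: B=cv2.resize(P[170:230,170:220],None,fx=7,fy=7,interpolation=2)
cv2.imwrite('pics/in.png',np.hstack([A,B])[...,::-1])
```

```text
[0.51027961 0.20260132 0.16526249] [-1.13983423  0.0698742  -1.82047064] crook local -0.0005 0.0054
top plate lx [-0.0044 -0.0034]
side plate lx [-0.0035 -0.0023]
```

View pics/in.png

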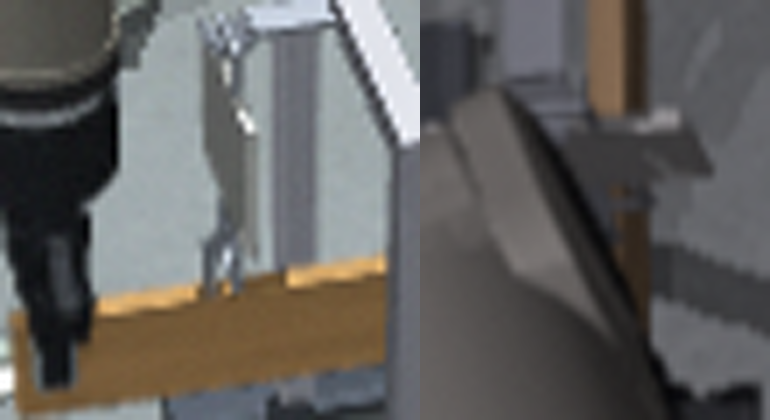

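The crook encloses the bar (side crop (220,265)) and the panel hasn't moved. Now I'll lower.

Request:
{"method": "drive_tool", "body": {
  "increments": [
    {"claw": 0.005, "dx": 0, "dy": 0, "dz": 0.003, "wx": 0, "wy": 0, "wz": 0},
    {"claw": 0.005, "dx": 0, "dy": 0, "dz": 0.003, "wx": 0, "wy": 0, "wz": 0},
    {"claw": 0.005, "dx": 0, "dy": 0, "dz": 0.003, "wx": 0, "wy": 0, "wz": 0},
    {"claw": 0.005, "dx": 0, "dy": 0, "dz": 0.003, "wx": 0, "wy": 0, "wz": 0},
    {"claw": 0.005, "dx": 0, "dy": 0, "dz": 0, "wx": 0, "wy": 0, "wz": 0},
    {"claw": 0.005, "dx": 0, "dy": 0, "dz": 0, "wx": 0, "wy": 0, "wz": 0}
  ]
}}

```text
t: 13.85
eef_pos: [0.5105, 0.2026, 0.1533]
tool_rot: [0.0, 0.04, 0.999, 0.0]
contact_force: [0.7, -0.0, -1.6]
gripper_width: 0.154
grasp_force: 59.9
```

Request:
{"method": "drive_tool", "body": {
  "increments": [
    {"claw": 0.005, "dx": 0, "dy": 0, "dz": 0.001, "wx": 0, "wy": 0, "wz": 0},
    {"claw": 0.005, "dx": 0, "dy": 0, "dz": 0.001, "wx": 0, "wy": 0, "wz": 0},
    {"claw": 0.005, "dx": 0, "dy": 0, "dz": 0, "wx": 0, "wy": 0, "wz": 0},
    {"claw": 0.005, "dx": 0, "dy": 0, "dz": 0, "wx": 0, "wy": 0, "wz": 0}
  ]
}}

```text
t: 14.35
eef_pos: [0.5104, 0.2026, 0.1513]
tool_rot: [0.0, 0.04, 0.999, 0.0]
contact_force: [0.6, -0.2, -0.9]
gripper_width: 0.161
grasp_force: 59.9
```

Run:
```python
from h import *
o=get_obs(); print(o['eef_pos'],o['contact_force'],o['torque'])
```

```text
[0.51043575 0.20260834 0.15130212] [ 0.56000975 -0.16317462 -0.9072491 ] [0.00734955 0.15673232 0.01688982]
```

Request:
{"method": "drive_tool", "body": {
  "increments": [
    {"claw": 0.005, "dx": 0, "dy": 0, "dz": 0.0005, "wx": 0, "wy": 0, "wz": 0},
    {"claw": 0.005, "dx": 0, "dy": 0, "dz": 0.0005, "wx": 0, "wy": 0, "wz": 0},
    {"claw": 0.005, "dx": 0, "dy": 0, "dz": 0, "wx": 0, "wy": 0, "wz": 0},
    {"claw": 0.005, "dx": 0, "dy": 0, "dz": 0, "wx": 0, "wy": 0, "wz": 0}
  ]
}}

```text
t: 14.85
eef_pos: [0.5104, 0.2026, 0.1503]
tool_rot: [-0.0, 0.04, 0.999, -0.0]
contact_force: [-0.1, -0.4, -0.5]
gripper_width: 0.157
grasp_force: 59.9
```

Run:
```python
from h import *
o=get_obs(); print(o['eef_pos'],o['contact_force'],o['torque'])
```

```text
[0.5104441  0.20257234 0.15031079] [-0.14633108 -0.35221924 -0.51004432] [-0.00452724  0.13508325  0.01870468]
```

Request:
{"method": "drive_tool", "body": {
  "increments": [
    {"claw": 0.005, "dx": 0, "dy": 0, "dz": 0.0005, "wx": 0, "wy": 0, "wz": 0},
    {"claw": 0.005, "dx": 0, "dy": 0, "dz": 0, "wx": 0, "wy": 0, "wz": 0},
    {"claw": 0.005, "dx": 0, "dy": 0, "dz": 0, "wx": 0, "wy": 0, "wz": 0}
  ]
}}

```text
t: 15.22
eef_pos: [0.5107, 0.2027, 0.15]
tool_rot: [0.0, 0.04, 0.999, 0.0]
contact_force: [0.1, -0.1, 0.4]
gripper_width: 0.153
grasp_force: 60.2
```

Run:
```python
from h import *
o=get_obs(); print(o['eef_pos'],o['contact_force'],o['torque'])
```

```text
[0.51065247 0.20266302 0.14995596] [ 0.09795367 -0.09438745  0.39284506] [ 0.01712715 -0.00975416 -0.00588533]
```

The wrist moment dropped from 0.15 to about 0 N·m and the force changed by about 2 N, so the loop now carries the sample. I'll let settle, relax the grip, then open gently.

Request:
{"method": "drive_tool", "body": {
  "increments": [
    {"claw": 0.005, "dx": 0, "dy": 0, "dz": 0.0002, "wx": 0, "wy": 0, "wz": 0},
    {"claw": 0.005, "dx": 0, "dy": 0, "dz": 0, "wx": 0, "wy": 0, "wz": 0},
    {"claw": 0.005, "dx": 0, "dy": 0, "dz": 0, "wx": 0, "wy": 0, "wz": 0},
    {"claw": 0.005, "dx": 0, "dy": 0, "dz": 0, "wx": 0, "wy": 0, "wz": 0}
  ],
  "newtons": 20
}}

```text
t: 15.72
eef_pos: [0.5106, 0.2027, 0.1498]
tool_rot: [0.0, 0.04, 0.999, 0.0]
contact_force: [0.1, 0.1, 2.1]
gripper_width: 0.16
grasp_force: 60.5
```

Run:
```python
from h import *
o=get_obs(); print(o['eef_pos'],o['contact_force'],o['torque'],o['grasp_force'])
```

```text
[0.51062613 0.20265837 0.14975403] [0.06555087 0.06637564 2.13697536] [-0.02299028 -0.1760876  -0.02937708] 60.457048416137695
```

Request:
{"method": "drive_tool", "body": {
  "increments": [
    {"claw": 0.005, "dx": 0, "dy": 0, "dz": -0.0002, "wx": 0, "wy": 0, "wz": 0},
    {"claw": 0.005, "dx": 0, "dy": 0, "dz": 0, "wx": 0, "wy": 0, "wz": 0},
    {"claw": 0.016, "dx": 0, "dy": 0, "dz": 0, "wx": 0, "wy": 0, "wz": 0},
    {"claw": 0.02, "dx": 0, "dy": 0, "dz": 0, "wx": 0, "wy": 0, "wz": 0},
    {"claw": 0.025, "dx": 0, "dy": 0, "dz": 0, "wx": 0, "wy": 0, "wz": 0},
    {"claw": 0.035, "dx": 0, "dy": 0, "dz": 0, "wx": 0, "wy": 0, "wz": 0},
    {"claw": 0.045, "dx": 0, "dy": 0, "dz": 0, "wx": 0, "wy": 0, "wz": 0},
    {"claw": 0.06, "dx": 0, "dy": 0, "dz": 0, "wx": 0, "wy": 0, "wz": 0},
    {"claw": 0.07, "dx": 0, "dy": 0, "dz": 0, "wx": 0, "wy": 0, "wz": 0},
    {"claw": 0.07, "dx": 0, "dy": 0, "dz": 0, "wx": 0, "wy": 0, "wz": 0}
  ]
}}

```text
t: 16.98
eef_pos: [0.5104, 0.2026, 0.1498]
tool_rot: [0.0, 0.04, 0.999, 0.0]
contact_force: [0.3, -0.1, -0.1]
gripper_width: 0.817
grasp_force: 0.0
```

Request:
{"method": "drive_tool", "body": {
  "increments": [
    {"claw": 0.07, "dx": 0.005, "dy": 0, "dz": 0, "wx": 0, "wy": 0, "wz": 0},
    {"claw": 0.07, "dx": 0.01, "dy": 0, "dz": 0, "wx": 0, "wy": 0, "wz": 0},
    {"claw": 0.07, "dx": 0.015, "dy": 0, "dz": 0, "wx": 0, "wy": 0, "wz": 0},
    {"claw": 0.07, "dx": 0.015, "dy": 0, "dz": 0, "wx": 0, "wy": 0, "wz": 0},
    {"claw": 0.07, "dx": 0.015, "dy": 0, "dz": 0, "wx": 0, "wy": 0, "wz": 0},
    {"claw": 0.07, "dx": 0.01, "dy": 0, "dz": 0, "wx": 0, "wy": 0, "wz": 0},
    {"claw": 0.07, "dx": 0, "dy": 0, "dz": 0, "wx": 0, "wy": 0, "wz": 0},
    {"claw": 0.07, "dx": 0, "dy": 0, "dz": 0, "wx": 0, "wy": 0, "wz": 0},
    {"claw": 0.07, "dx": 0, "dy": 0, "dz": 0, "wx": 0, "wy": 0, "wz": 0},
    {"claw": 0.07, "dx": 0, "dy": 0, "dz": 0, "wx": 0, "wy": 0, "wz": 0},
    {"claw": 0.07, "dx": 0, "dy": 0, "dz": 0, "wx": 0, "wy": 0, "wz": 0},
    {"claw": 0.07, "dx": 0, "dy": 0, "dz": 0, "wx": 0, "wy": 0, "wz": 0},
    {"claw": 0.07, "dx": 0, "dy": 0, "dz": 0, "wx": 0, "wy": 0, "wz": 0},
    {"claw": 0.07, "dx": 0, "dy": 0, "dz": 0, "wx": 0, "wy": 0, "wz": 0},
    {"claw": 0.07, "dx": 0, "dy": 0, "dz": 0, "wx": 0, "wy": 0, "wz": 0},
    {"claw": 0.07, "dx": 0, "dy": 0, "dz": 0, "wx": 0, "wy": 0, "wz": 0}
  ]
}}

```text
t: 18.98
eef_pos: [0.4407, 0.2083, 0.1498]
tool_rot: [-0.0, 0.04, 0.999, 0.0]
contact_force: [0.1, 0.5, -0.3]
gripper_width: 0.816
grasp_force: 0.0
```

Request:
{"method": "drive_tool", "body": {
  "increments": [
    {"claw": 0.07, "dx": 0, "dy": 0, "dz": 0, "wx": 0, "wy": 0, "wz": 0},
    {"claw": 0.07, "dx": 0, "dy": 0, "dz": 0, "wx": 0, "wy": 0, "wz": 0},
    {"claw": 0.07, "dx": 0, "dy": 0, "dz": 0, "wx": 0, "wy": 0, "wz": 0},
    {"claw": 0.07, "dx": 0, "dy": 0, "dz": 0, "wx": 0, "wy": 0, "wz": 0},
    {"claw": 0.07, "dx": 0, "dy": 0, "dz": 0, "wx": 0, "wy": 0, "wz": 0},
    {"claw": 0.07, "dx": 0, "dy": 0, "dz": 0, "wx": 0, "wy": 0, "wz": 0},
    {"claw": 0.07, "dx": 0, "dy": 0, "dz": 0, "wx": 0, "wy": 0, "wz": 0},
    {"claw": 0.07, "dx": 0, "dy": 0, "dz": 0, "wx": 0, "wy": 0, "wz": 0}
  ]
}}

```text
t: 19.98
eef_pos: [0.4407, 0.2082, 0.1498]
tool_rot: [-0.0, 0.041, 0.999, -0.0]
contact_force: [-0.6, 0.7, 0.0]
gripper_width: 0.822
grasp_force: 0.0
```

Run:
```python
from h import *
import time
o=get_obs(); p=o['eef_pos']; R=rot(o); bx=-R[:,0];by=R[:,1]; O=np.array([.599,.190,0])
print(o['t'],p,o['contact_force'],o['grasp_force'])
for i in range(8):
    P,d=snap('side'); Y=pts('side',d); L=Y-O; lx=L@bx; ly=L@by; z=Y[...,2]
    m=(d>0)&(P[...,0]>P[...,2].astype(int)+35)&(abs(ly)<.1)&(abs(lx)<.14)&(z>.08)&(z<.2)
    e=[]
    for a,b in((-.105,-.07),(-.06,-.03),(.03,.07),(.08,.105)):
        k=m&(lx>a)&(lx<b); e.append((np.percentile(z[k],97).round(4),np.median(ly[k]).round(4)))
    print(get_obs()['t'],[tuple(map(float,q)) for q in e],np.percentile(lx[m],[.5,99.5]).round(4))
cv2.imwrite('pics/fin.png',cv2.resize(P[110:210,230:330],None,fx=6,fy=6,interpolation=2)[...,::-1])
```

```text
19.975 [0.44067708 0.20821621 0.14980062] [-0.6137397   0.74528225  0.04344386] 0.0
20.025 [(0.1666, -0.0022), (0.1664, -0.0018), (0.1655, -0.0014), (0.1273, -0.0044)] [-0.1096  0.1081]
20.075 [(0.1656, -0.0027), (0.1658, -0.0019), (0.165, -0.0015), (0.1254, -0.0075)] [-0.1098  0.1082]
20.125 [(0.166, -0.0013), (0.1659, -0.0018), (0.1654, -0.002), (0.1274, -0.0054)] [-0.1093  0.1079]
20.175 [(0.1657, -0.0022), (0.1684, -0.0015), (0.1649, -0.0013), (0.1578, 0.0145)] [-0.1095  0.107 ]
20.225 [(0.166, -0.002), (0.1648, -0.0012), (0.1654, -0.001), (0.1273, -0.0043)] [-0.1098  0.1081]
20.275 [(0.1659, -0.0024), (0.1652, -0.0019), (0.1656, -0.0016), (0.1312, -0.0085)] [-0.1097  0.1074]Traceback (most recent call last):
  File "<stdin>", line 10, in <module>
    return _quantile_unchecked(
        a, q, axis, out, overwrite_input, method, keepdims, weights)
    return _ureduce(a,
                    func=_quantile_ureduce_func,
    ...<5 lines>...
                    overwrite_input=overwrite_input,
                    method=method)
    r = func(a, **kwargs)
    result = _quantile(arr,
                       quantiles=q,
    ...<2 lines>...
                       out=out,
                       weights=wgt)
    slices_having_nans = np.isnan(arr[-1, ...])
                                  ~~~^^^^^^^^^
IndexError: index -1 is out of bounds for axis 0 with size 0
```

The sample hangs level to about 1 mm and still, at the right height. The odd last column is just the front post hiding that end. The gripper is clear, so I'll hand in.

```bash
python3 -c "
from station import *
print(hand_in())"
```

```text
the job is handed in; nothing more can be done
None
```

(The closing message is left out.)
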